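# Run a fingertip along the vial stoppers

### The arm

A 6-joint arm with a two-finger parallel gripper is mounted at the origin on the work surface. World frame = base frame: x ahead of the robot, y to its left, z up, the work surface at z = 0. Lengths are in mm, angles in rad, forces in N, time in s.
With the tool pointing down it reaches from about 275 to 1000 mm from the base axis. Payload 8.4 kg.
Tool frame: the origin (TCP) lies midway between the tips of the shut fingers; the grasp point (between the pads) lies 19 mm behind it; y points along the fingers, z is the direction in which the jaws open and shut, and the axes are right-handed (so a half turn about y gives the same grasp; the last joint's range is limited). The gripper opens to 85 mm and grips with 20 to 120 N. Pads are 22 mm wide; open, the fingers measure 114 mm over their backs; the gripper's body (76 mm by 85 mm) begins 54 mm behind the grasp point. The pads swing forward as they close: fully open they stand 13 mm farther back than shut.
Start: joints at [-1.325, 0.353, 1.633, -0, 1.155, -0.002], TCP at [153.293, -605.912, 231.281] pointing down, gripper open.
Joint ranges: [-2.63, 2.63], [-0.92, 2.1], [0.06, 2.66], [-1.3, 4.44], [0, 2.69], [-3.02, 3.02]. Speed limits (rad/s): [2.22, 2.22, 2.79, 3.14, 3.14, 3.14].

### API

Orientations are given as [roll, pitch, yaw] about the fixed x, y, z axes, in that order (R = Rz(yaw) Ry(pitch) Rx(roll)).
In Python, from rig import r, imaging gives the robot as it stands. The module is installed in compiled form; this text tells all that it offers.
- The arm moves only by the tool send_rows, never from a script. Its argument "series" is a list of rows, each a list of 6 numbers: the shift along the tool's x, y, z in m, then the turn, a rotation vector about the tool's x, y, z in degrees. In form: [[dx, dy, dz, ax, ay, az], ...]. A call has 1 to 8 rows; each row shifts and turns the commanded pose from where the row before left it, along the tool's axes as they then stand; what a row does not reach is not made up. A row lasts 1/10 s, in which the tool goes at most 50 mm and 8.59 degrees, less where a joint would pass 70% of its speed; a pose out of reach is approached as far as the arm can. A call is refused whole if a number of a shift passes 0.05 or a number of a turn 8.59, either way. A call with a gripper value outside its range is refused whole. "gripper" is the opening, from 0 (shut) to 1 (fully open), set as the call begins (left out, the last holds). The fingers move at their own pace and stop on an object; "squeeze" is the grip in N (left out, the last holds). Time passes only in rows, so rows that do not move let the fingers close. It gives the time, the measured TCP pose, the force and the opening at its end, in the units of the state.
- r.sense(): the state, without advancing time (a new reading comes with each control period).
- imaging.grab_frame(name): name is "side" or "top"; returns a dict with "frame" (384x512x3 uint8, red, green, blue), "depth" (384x512 float32, mm along the optical axis (not along the pixel's ray), 0 where there is no reading), "intrinsics" (3x3 intrinsics, pixels), "origin" and "rotation" of the camera in the world. Camera axes: x right, y down, z forward; pixel columns grow to the right and rows downward; lengths in mm; the calibration is good to about 2 mm. A picture is of the moment at which its call begins.
- r.sign_off(): hands the job in, once; it reports no verdict.
The state is a dict: "clock": time; "qpos": joint angles; "qvel": joint speeds; "joint_efforts": joint torques, N m; "eef_pos": TCP position; "tcp_rot": TCP orientation; "contact_force": force on the tool from outside, world axes, zero at the start; "wrist_torque": the same for the moment, N m; "opening": opening from 0.0 (shut) to 1.0 (fully open).
Only numpy, scipy, OpenCV 4.12 (cv2) and the standard library are available. Lean on these libraries where they do the work, as an engineer would, in place of code of your own. Each camera call takes 0.05 s, during which the arm holds its last target.

### The job

The rubber stoppers of the five vials in the white tray have crept up: with the gripper shut, run the fingertips lightly along the curved row, from the handle end to the plain end, so that each stopper in turn is pushed down home on its vial. Only touch and press: do not lift or shift the tray, do not press hard once a stopper is home, leave the other glassware alone, and finish clear of everything.

Things in the scene. Friction and masses are not known exactly. Their poses are not given: they have to be found in the camera images.
- tray: white vial tray, a heavy loose block 110 x 200 mm (its x by y), 45 mm high, 3 kg; origin: centre of its underside, z up. A white D-shaped handle (bar 14 mm thick, 70 mm wide) sticks out 39 mm, level, from its +y end, 30 mm up. Five vials stand in it in a curved row from the handle end (+y) to the plain end (-y), bulging to +x: arc radius 110 mm, 40 mm from vial to vial. Not to be lifted or shifted
- stopper1_top (a point): centre of the domed top of vial stopper 1 (the first, nearest the tray's handle); it moves down with the stopper. The stopper is a dark rubber mushroom head 30 mm across and 8 mm high, with a flattish top 10 mm across and shoulders that slope down at about 30 degrees; its top is 72 mm above the bench when fully up and 68 mm when home
- stopper1 (a joint): how far stopper 1 has been pushed down, m: 0 = fully up (4 mm gap under its head), 0.004 = home, head resting on the metal collar (hard stop). It stays where it is left; pushing it takes about 3 to 4 N; a fingertip moved level along the row at the height of the home tops (or up to 1 mm higher) rides up the sloping shoulder and pushes it down; lower it catches on the rim. Pressing from above also works
- stopper2_top (a point): centre of the domed top of vial stopper 2 (number 2 from the handle end); it moves down with the stopper. The stopper is a dark rubber mushroom head 30 mm across and 8 mm high, with a flattish top 10 mm across and shoulders that slope down at about 30 degrees; its top is 72 mm above the bench when fully up and 68 mm when home
- stopper2 (a joint): how far stopper 2 has been pushed down, m: 0 = fully up (4 mm gap under its head), 0.004 = home, head resting on the metal collar (hard stop). It stays where it is left; pushing it takes about 3 to 4 N; a fingertip moved level along the row at the height of the home tops (or up to 1 mm higher) rides up the sloping shoulder and pushes it down; lower it catches on the rim. Pressing from above also works
- stopper3_top (a point): centre of the domed top of vial stopper 3 (number 3 from the handle end); it moves down with the stopper. The stopper is a dark rubber mushroom head 30 mm across and 8 mm high, with a flattish top 10 mm across and shoulders that slope down at about 30 degrees; its top is 72 mm above the bench when fully up and 68 mm when home
- stopper3 (a joint): how far stopper 3 has been pushed down, m: 0 = fully up (4 mm gap under its head), 0.004 = home, head resting on the metal collar (hard stop). It stays where it is left; pushing it takes about 3 to 4 N; a fingertip moved level along the row at the height of the home tops (or up to 1 mm higher) rides up the sloping shoulder and pushes it down; lower it catches on the rim. Pressing from above also works
- stopper4_top (a point): centre of the domed top of vial stopper 4 (number 4 from the handle end); it moves down with the stopper. The stopper is a dark rubber mushroom head 30 mm across and 8 mm high, with a flattish top 10 mm across and shoulders that slope down at about 30 degrees; its top is 72 mm above the bench when fully up and 68 mm when home
- stopper4 (a joint): how far stopper 4 has been pushed down, m: 0 = fully up (4 mm gap under its head), 0.004 = home, head resting on the metal collar (hard stop). It stays where it is left; pushing it takes about 3 to 4 N; a fingertip moved level along the row at the height of the home tops (or up to 1 mm higher) rides up the sloping shoulder and pushes it down; lower it catches on the rim. Pressing from above also works
- stopper5_top (a point): centre of the domed top of vial stopper 5 (the last, at the plain end); it moves down with the stopper. The stopper is a dark rubber mushroom head 30 mm across and 8 mm high, with a flattish top 10 mm across and shoulders that slope down at about 30 degrees; its top is 72 mm above the bench when fully up and 68 mm when home
- stopper5 (a joint): how far stopper 5 has been pushed down, m: 0 = fully up (4 mm gap under its head), 0.004 = home, head resting on the metal collar (hard stop). It stays where it is left; pushing it takes about 3 to 4 N; a fingertip moved level along the row at the height of the home tops (or up to 1 mm higher) rides up the sloping shoulder and pushes it down; lower it catches on the rim. Pressing from above also works
- bottle: bystander: loose bottle with a green cap, 52 mm across, 100 mm high; origin at the centre of its underside
- spare_vial: bystander: loose amber vial with a black cap, 30 mm across, 62 mm high; origin at the centre of its underside
- beaker: bystander: loose glass beaker, 56 mm across, 60 mm high; origin at the centre of its underside

How it is judged:
By the outcome, as a careful person would: the job done as asked, in the order asked, and still so for the second after the job is handed in, with the robot touching nothing.
It also fails if it takes over 45 s, if anything falls off the work surface, if the arm or the gripper's body presses on something with over 40 N, if the wrist force passes 120 N, or if a joint passes its speed limit or range.

## Working session

There is one attempt and no reset: what is moved stays moved. The work goes in short steps, Python scripts to look and compute and a tool call to move; the robot and the scene stay as the last step left them, time stands still between calls to the robot, and variables do not carry over. Pictures are saved under pics/ and viewed, and the job is handed in when it is done.

Besides the shell and the picture viewer there is one more tool, called by a JSON object that holds its "op" and its "data". send_rows: Moves the arm, as the interface text tells. Its arguments: {"type":"object","properties":{"series":{"type":"array","items":{"type":"array","items":{"type":"number"}}},"gripper":{"type":"number"},"squeeze":{"type":"number"}},"required":["series"]}

```bash
mkdir -p pics
python3 - <<'E'
from rig import r, imaging
import cv2,numpy as np
for n in("top","side"):
    d=imaging.grab_frame(n); np.savez(f"{n}0.npz",**d)
    cv2.imwrite(f"pics/{n}0.png",cv2.resize(d["frame"][:,:,::-1],None,fx=1.5,fy=1.5))
    print(n,d["intrinsics"],d["origin"],d["rotation"])
s=r.sense();print(s)
E
```

```text
top [[356.25720077   0.         257.49990659]
 [  0.         356.25720077 193.38260586]
 [  0.           0.           1.        ]] [499.20986888  41.30252309 754.2333213 ] [-3.02655689 -0.00783201 -1.5433793 ]
side [[421.74989522   0.         262.61268186]
 [  0.         421.74989522 187.00193475]
 [  0.           0.           1.        ]] [ 462.93636792 -576.24203051  645.56971752] [-2.30803269  0.010905   -0.18618031]
{'clock': 0.1, 'qpos': array([-1.32535297e+00,  3.53601297e-01,  1.63407095e+00, -2.78258416e-05,
        1.15518080e+00, -2.40886256e-03]), 'qvel': array([-2.31329388e-05, -9.64519337e-04, -2.06482631e-03, -6.02758234e-04,
       -1.24459732e-03, -5.96008680e-05]), 'joint_efforts': array([-9.56066178e-04, -6.06358194e+01, -3.42823255e+01, -8.22840616e-05,
        4.01677695e-03, -3.20159984e-06]), 'eef_pos': array([ 153.2084235 , -605.48834764,  230.61796576]), 'tcp_rot': array([-1.57205678e+00, -2.24065992e-05, -2.89372917e+00]), 'contact_force': array([-0.40076671, -0.1890386 , -0.06824969]), 'wrist_torque': array([-0.03775537, -0.00528307, -0.02028438]), 'opening': 0.997261154044218}
```

View pics/top0.png

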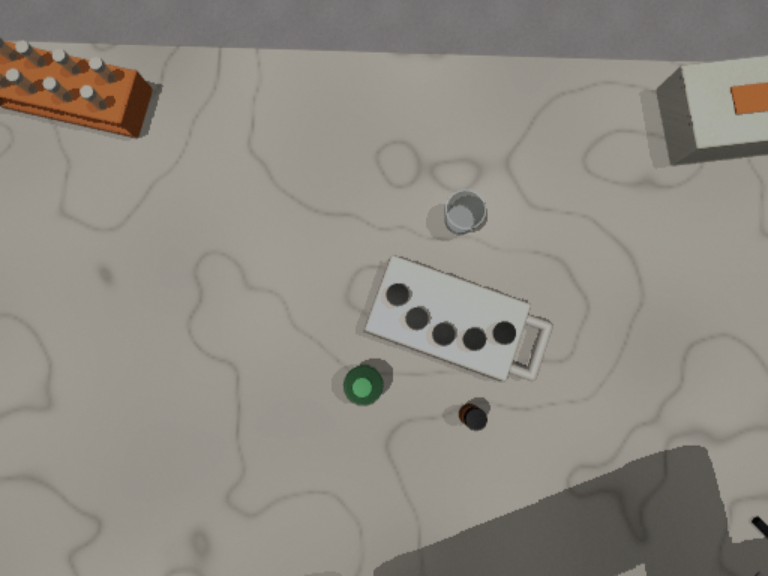

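View pics/side0.png

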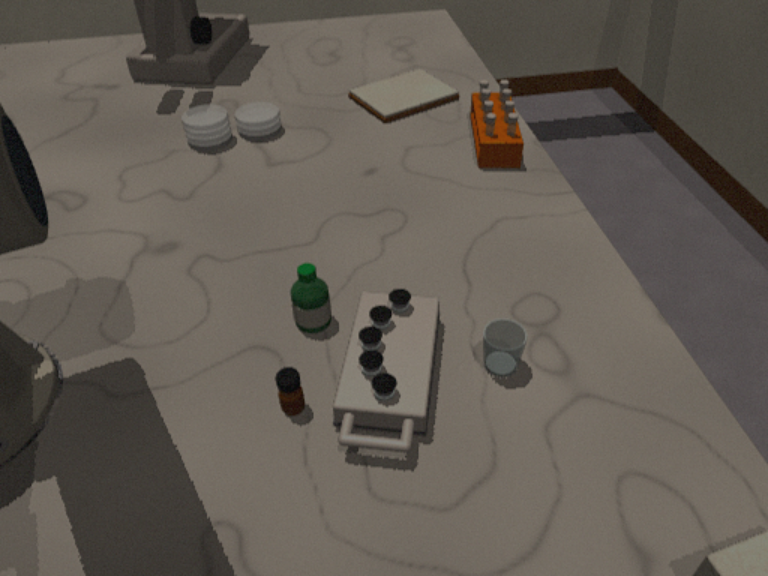

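```bash
cat > h.py <<'E'
import numpy as np,cv2
from scipy.spatial.transform import Rotation as Ro
def cam(d):
    return d["intrinsics"],np.array(d["origin"]),Ro.from_euler("xyz",d["rotation"]).as_matrix() if np.size(d["rotation"])==3 else d["rotation"]
def ray(d,u,v,z):
    K,o,R=cam(d); w=R@np.linalg.inv(K)@np.array([u,v,1.]); return o+w*(z-o[2])/w[2]
def blobs(d,box,thr=60,amin=60):
    f=d["frame"].max(2); m=np.zeros(f.shape,np.uint8); x0,y0,x1,y1=box
    m[y0:y1,x0:x1]=(f[y0:y1,x0:x1]<thr)
    n,l,s,c=cv2.connectedComponentsWithStats(m)
    return [(s[i,4],c[i],s[i,:4]) for i in range(1,n) if s[i,4]>=amin],l
def depthpts(d,mask):
    K,o,R=cam(d); v,u=np.nonzero(mask&(d["depth"]>0)); z=d["depth"][v,u]
    return o+((np.linalg.inv(K)@np.c_[u,v,np.ones(len(u))].T)*z).T@R.T
E
python3 - <<'E'
from h import *
for n,box in(("top",(240,165,360,255)),("side",(220,185,300,270))):
    d=dict(np.load(n+"0.npz")); b,l=blobs(d,box)
    for a,c,s in b:
        P=ray(d,*c,67)
        print(n,a,c.round(1),s,P.round(1))
        m=l==l[int(round(c[1])),int(round(c[0]))]
        p=depthpts(d,m); print("   depth pts centroid",np.median(p,0).round(1),"z pct",np.percentile(p[:,2],[5,50,90,98]).round(1))
    # tray top height via depth
    f=d["frame"].min(2); m=np.zeros(f.shape,bool); x0,y0,x1,y1=box; m[y0:y1,x0:x1]=f[y0:y1,x0:x1]>150
    p=depthpts(d,m); print(n,"white z",np.percentile(p[:,2],[10,50,90]).round(1))
E
```

```text
top 155 [264.7 195.6] [258 189  14  14] [574.7  24.   67. ]
   depth pts centroid [573.7  23.7  69.9] z pct [66.9 69.9 72.5 74.1]
top 157 [277.6 211.8] [271 205  14  14] [544.1  -1.7  67. ]
   depth pts centroid [543.4  -2.   69.3] z pct [65.8 69.3 72.2 73.2]
top 170 [335.8 221.4] [329 215  15  14] [ 528.6 -114.3   67. ]
   depth pts centroid [ 529.1 -113.5   68.9] z pct [65.6 68.9 72.2 73.5]
top 161 [295.4 222.3] [289 216  14  14] [524.8 -36.4  67. ]
   depth pts centroid [525.1 -35.6  69.1] z pct [65.9 69.1 72.3 73.3]
top 167 [315.9 225.6] [309 219  15  14] [519.6 -75.9  67. ]
   depth pts centroid [519.1 -75.2  69. ] z pct [65.8 69.  72.1 73.3]
top white z [44.5 46.2 47.8]
side 142 [266.1 198.5] [259 193  15  13] [575.2  16.5  67. ]
   depth pts centroid [574.8  17.1  66.5] z pct [54.6 66.5 70.1 72.1]
side 144 [253.5 209.7] [247 204  14  13] [545.5  -9.4  67. ]
   depth pts centroid [545.6  -9.   65.8] z pct [54.8 65.8 69.7 70.6]
side 116 [288.9 240.3] [285 208   9  62] [594.6 -97.7  67. ]
   depth pts centroid [607.1 -52.8  13.5] z pct [-1.9 13.5 34.4 40.7]
side 172 [246.8 223.8]
[... 364 characters left out ...]
3 70.  71.4]Traceback (most recent call last):
  File "<stdin>", line 11, in <module>
    return _quantile_unchecked(
        a, q, axis, out, overwrite_input, method, keepdims, weights)
    return _ureduce(a,
                    func=_quantile_ureduce_func,
    ...<5 lines>...
                    overwrite_input=overwrite_input,
                    method=method)
    r = func(a, **kwargs)
    result = _quantile(arr,
                       quantiles=q,
    ...<2 lines>...
                       out=out,
                       weights=wgt)
    slices_having_nans = np.isnan(arr[-1, ...])
                                  ~~~^^^^^^^^^
IndexError: index -1 is out of bounds for axis 0 with size 0
```

```bash
cat > fit.py <<'E'
from h import *
W=np.array([[528.6,-114.3],[519.6,-75.9],[524.8,-36.4],[544.1,-1.7],[574.7,24.]])
a0=2*np.arcsin(20/110); best=None
for a0 in (2*np.arcsin(20/110),40/110):
    a=a0*np.array([2,1,0,-1,-2]); T=np.c_[110*np.cos(a),110*np.sin(a)]
    Tc=T-T.mean(0);Wc=W-W.mean(0);U,S,V=np.linalg.svd(Tc.T@Wc);R=(U@V).T
    if np.linalg.det(R)<0: print("refl")
    res=W-((R@Tc.T).T+W.mean(0)); C=W.mean(0)-R@T.mean(0)
    if best is None or np.abs(res).max()<best[0]: best=(np.abs(res).max(),C,R,a0)
    print(a0,np.abs(res).max().round(2),C.round(1),np.degrees(np.arctan2(R[1,0],R[0,0])).round(1),(((R@Tc.T).T+W.mean(0))).round(1).tolist())
_,C,R,a0=best
if __name__=="__main__":
    yaw=-2.8937; M=np.array([[np.cos(yaw),np.sin(yaw)],[-np.sin(yaw),np.cos(yaw)]])
    def pt(k): # k=stopper number, with arc extension
        t=a0*(3-k); return C+R@(110*np.array([np.cos(t),np.sin(t)]))
    ks=np.arange(0,6.01,0.1); p=np.array([pt(k) for k in ks]);
    print("start k0",pt(0), "from start tool dx,dz",M@(pt(0)-np.array([153.2,-605.5])))
    for i in range(0,60): print(round(ks[i+1],1),p[i+1].round(1),(M@(p[i+1]-p[i])).round(2))
E
python3 fit.py
```

```text
0.3656702739858175 0.68 [629.3 -71.1] 161.6 [[528.5, -115.0], [519.4, -76.0], [524.9, -36.4], [544.2, -1.4], [574.8, 24.5]]
0.36363636363636365 0.32 [629.5 -71.1] 161.6 [[528.4, -114.6], [519.6, -75.8], [525.1, -36.4], [544.2, -1.6], [574.5, 24.2]]
start k0 [ 550.49791341 -147.71101479] from start tool dx,dz [-497.47699355 -346.31348207]
0.1 [ 547.8 -144.8] [ 1.93 -3.5 ]
0.2 [ 545.1 -141.8] [ 1.8  -3.57]
0.3 [ 542.6 -138.7] [ 1.67 -3.63]
0.4 [ 540.2 -135.5] [ 1.54 -3.69]
0.5 [ 538.  -132.2] [ 1.4  -3.75]
0.6 [ 535.8 -128.8] [ 1.27 -3.79]
0.7 [ 533.8 -125.4] [ 1.13 -3.84]
0.8 [ 531.8 -121.8] [ 0.99 -3.88]
0.9 [ 530.1 -118.3] [ 0.85 -3.91]
1.0 [ 528.4 -114.6] [ 0.7  -3.94]
1.1 [ 526.9 -110.9] [ 0.56 -3.96]
1.2 [ 525.5 -107.2] [ 0.42 -3.98]
1.3 [ 524.3 -103.4] [ 0.27 -3.99]
1.4 [523.2 -99.5] [ 0.13 -4.  ]
1.5 [522.2 -95.6] [-0.02 -4.  ]
1.6 [521.4 -91.7] [-0.17 -4.  ]
1.7 [520.7 -87.8] [-0.31 -3.99]
1.8 [520.2 -83.8] [-0.46 -3.97]
1.9 [519.8 -79.8] [-0.6  -3.95]
2.0 [519.6 -75.8] [-0.74 -3.93]
2.1 [519.5 -71.8] [-0.89 -3.9 ]
2.2 [519.5 -67.8] [-1.03 -3.87]
2.3 [519.7 -63.8] [-1.17 -3.83
[... 485 characters left out ...]
 [541.8  -4.7] [-3.08 -2.56]
4.0 [544.2  -1.6] [-3.17 -2.44]
4.1 [546.8   1.5] [-3.25 -2.33]
4.2 [549.5   4.4] [-3.34 -2.21]
4.3 [552.3   7.3] [-3.41 -2.08]
4.4 [555.2  10. ] [-3.49 -1.96]
4.5 [558.2  12.7] [-3.56 -1.83]
4.6 [561.3  15.2] [-3.62 -1.7 ]
4.7 [564.5  17.6] [-3.68 -1.57]
4.8 [567.8  19.9] [-3.74 -1.43]
4.9 [571.1  22.1] [-3.78 -1.29]
5.0 [574.5  24.2] [-3.83 -1.16]
5.1 [578.   26.1] [-3.87 -1.02]
5.2 [581.6  27.9] [-3.9  -0.87]
5.3 [585.2  29.6] [-3.93 -0.73]
5.4 [588.9  31.1] [-3.96 -0.59]
5.5 [592.7  32.5] [-3.98 -0.44]
5.6 [596.5  33.8] [-3.99 -0.3 ]
5.7 [600.3  34.9] [-4.   -0.15]
5.8 [604.2  35.9] [-4.   -0.01]
5.9 [608.1  36.8] [-4.    0.14]
6.0 [612.   37.5] [-3.99  0.28]
```

{"op": "send_rows", "data": {"series": [[0, 0, 0, 0, 0, 0], [0, 0, 0, 0, 0, 0], [0, 0, 0, 0, 0, 0], [0, 0, 0, 0, 0, 0], [0, 0, 0, 0, 0, 0], [0, 0, 0, 0, 0, 0], [0, 0, 0, 0, 0, 0], [0, 0, 0, 0, 0, 0]], "gripper": 0}}

```text
clock: 0.9
eef_pos: [153.3, -605.9, 231.3]
tcp_rot: [-1.571, -0.0, -2.894]
contact_force: [-0.1, -0.4, -0.1]
opening: 0.003
```

{"op": "send_rows", "data": {"series": [[-0.031, 0, -0.0216, 0, 0, 0], [-0.031, 0, -0.0216, 0, 0, 0], [-0.031, 0, -0.0216, 0, 0, 0], [-0.031, 0, -0.0216, 0, 0, 0], [-0.031, 0, -0.0216, 0, 0, 0], [-0.031, 0, -0.0216, 0, 0, 0], [-0.031, 0, -0.0216, 0, 0, 0], [-0.031, 0, -0.0216, 0, 0, 0]]}}

```text
clock: 1.7
eef_pos: [352.2, -376.4, 231.5]
tcp_rot: [-1.57, 0.0, -2.894]
contact_force: [0.7, -1.1, 0.2]
opening: 0.001
```

{"op": "send_rows", "data": {"series": [[-0.031, 0, -0.0216, 0, 0, 0], [-0.031, 0, -0.0216, 0, 0, 0], [-0.031, 0, -0.0216, 0, 0, 0], [-0.031, 0, -0.0216, 0, 0, 0], [-0.031, 0, -0.0216, 0, 0, 0], [-0.031, 0, -0.0216, 0, 0, 0], [-0.031, 0, -0.0216, 0, 0, 0], [-0.031, 0, -0.0216, 0, 0, 0]]}}

```text
clock: 2.5
eef_pos: [550.3, -147.9, 231.5]
tcp_rot: [-1.571, 0.0, -2.894]
contact_force: [0.2, -0.6, 0.3]
opening: 0.001
```

{"op": "send_rows", "data": {"series": [[0, 0.03, 0, 0, 0, 0], [0, 0.03, 0, 0, 0, 0], [0, 0.03, 0, 0, 0, 0], [0, 0.02, 0, 0, 0, 0], [0, 0, 0, 0, 0, 0], [0, 0, 0, 0, 0, 0]]}}

```text
clock: 3.1
eef_pos: [549.6, -149.3, 121.7]
tcp_rot: [-1.571, -0.0, -2.894]
contact_force: [1.5, -0.4, 0.4]
opening: 0.0
```

Run:
```python
from rig import r, imaging
import cv2,numpy as np
for n in("top","side"):
    d=imaging.grab_frame(n); np.savez(f"{n}1.npz",**d)
    cv2.imwrite(f"pics/{n}1.png",cv2.resize(d["frame"][120:300,180:400,::-1],None,fx=3.5,fy=3.3))
s=r.sense();print(s["eef_pos"],s["tcp_rot"],s["contact_force"])
```

```text
[ 550.37567014 -149.52920308  122.71379569] [-1.56972900e+00  1.93186931e-03 -2.89388867e+00] [ 0.77425813 -0.46874767  0.28848543]
```

View pics/top1.png

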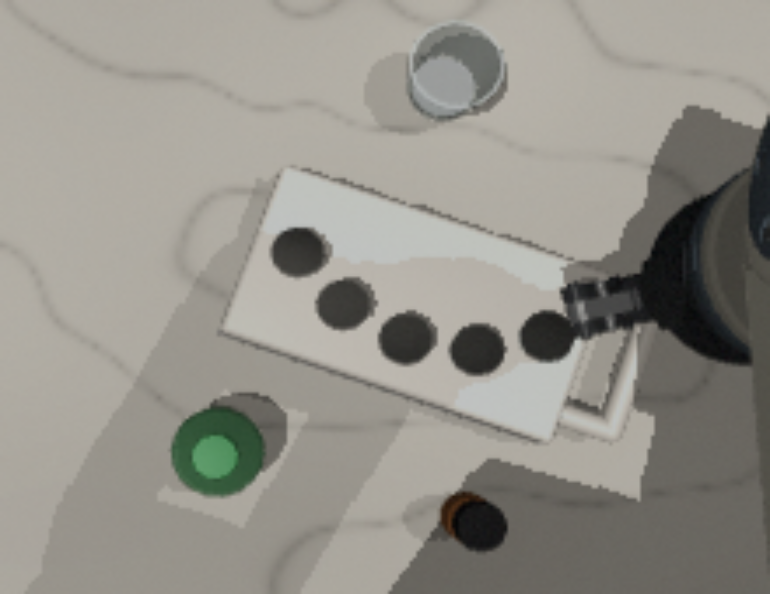

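View pics/side1.png

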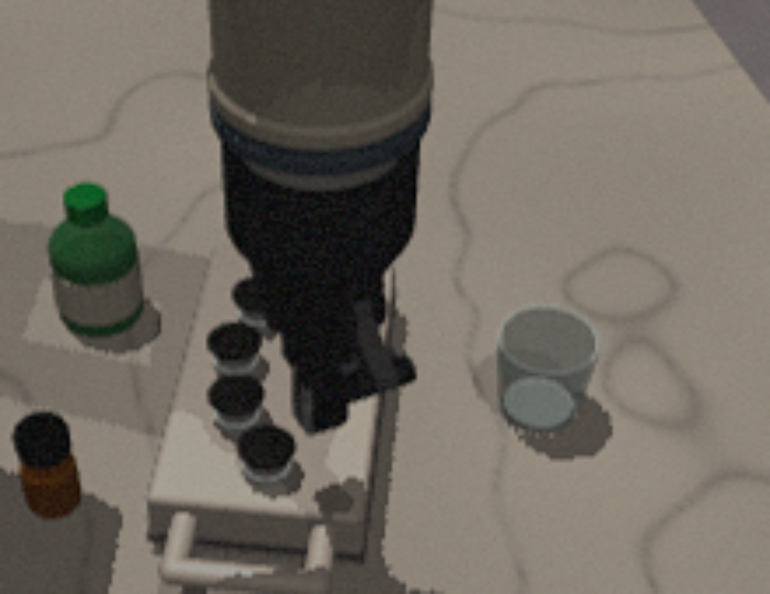

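{"op": "send_rows", "data": {"series": [[0, 0.02, 0, 0, 0, 0], [0, 0.02, 0, 0, 0, 0], [0, 0.0103, 0, 0, 0, 0], [0, 0, 0, 0, 0, 0], [0, 0, 0, 0, 0, 0]]}}

```text
clock: 3.7
eef_pos: [549.9, -149.4, 71.9]
tcp_rot: [-1.57, 0.001, -2.894]
contact_force: [0.4, -0.1, 0.3]
opening: -0.006
```

Run:
```python
from rig import r, imaging
import cv2,numpy as np
from h import *
d=dict(np.load("side1.npz")); print("tip by side",ray(d,271.4,250.3,121))
P=[];F=[]
for i in range(20):
    d=imaging.grab_frame("side" if i%2 else "top"); s=r.sense(); P.append(np.r_[s["eef_pos"],s["tcp_rot"]*1000]);F.append(s["contact_force"])
P=np.array(P);print(P.mean(0).round(2),P.std(0).round(2),np.mean(F,0).round(2),np.std(F,0).round(2))
cv2.imwrite("pics/side2.png",cv2.resize(d["frame"][170:300,200:340,::-1],None,fx=5,fy=4.5)); np.savez("side2.npz",**d)
```

```text
tip by side [ 550.26669096 -157.06792953  121.        ]
[ 5.49590e+02 -1.49270e+02  7.13100e+01 -1.57056e+03  4.30000e-01
 -2.89380e+03] [0.3  0.09 0.43 0.34 0.59 0.03] [ 0.1   0.04 -0.01] [0.51 0.56 0.57]
```

View pics/side2.png

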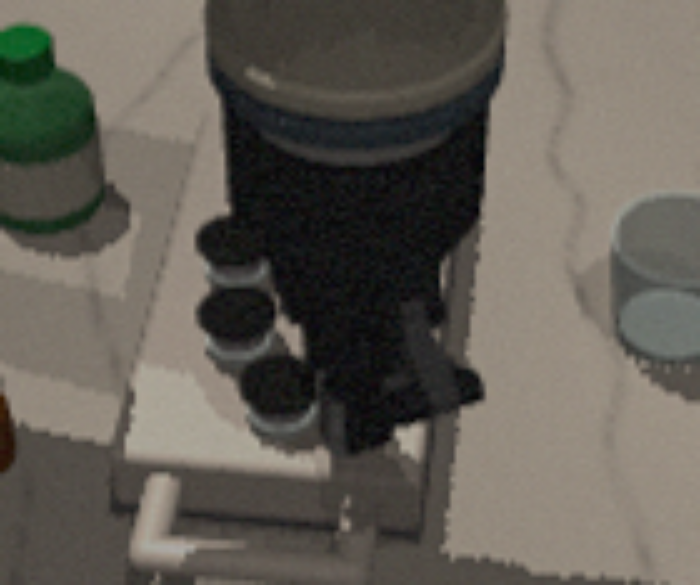

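{"op": "send_rows", "data": {"series": [[0.0012, 0.0028, -0.0041, 0, 0, 0], [0.0012, 0, -0.0041, 0, 0, 0], [0.0017, 0, -0.0036, 0, 0, 0], [0.0015, 0, -0.0037, 0, 0, 0], [0.0014, 0, -0.0037, 0, 0, 0], [0.0013, 0, -0.0038, 0, 0, 0], [0.0011, 0, -0.0038, 0, 0, 0]]}}

```text
clock: 5.4
eef_pos: [534.2, -125.8, 68.5]
tcp_rot: [-1.57, 0.001, -2.893]
contact_force: [1.8, -5.9, 2.9]
opening: -0.0
```

{"op": "send_rows", "data": {"series": [[0.001, 0, -0.0039, 0, 0, 0], [0.0009, 0, -0.0039, 0, 0, 0], [0.0007, 0, -0.0039, 0, 0, 0], [0, 0, 0, 0, 0, 0]]}}

```text
clock: 5.8
eef_pos: [528.2, -114.3, 68.3]
tcp_rot: [-1.571, 0.0, -2.894]
contact_force: [0.6, 0.2, 3.4]
opening: 0.0
```

```bash
cat > st.py <<'E'
from rig import r, imaging
import numpy as np
P=[];F=[]
for i in range(10):
    imaging.grab_frame("side"); s=r.sense(); P.append(s["eef_pos"]);F.append(s["contact_force"])
print(s["clock"],np.mean(P,0).round(2),np.mean(F,0).round(2))
E
python3 st.py
```

```text
6.3 [ 528.13 -114.57   68.1 ] [0.3  1.86 2.89]
```

{"op": "send_rows", "data": {"series": [[0, 0.0002, 0, 0, 0, 0], [0, 0, 0, 0, 0, 0], [0, 0, 0, 0, 0, 0]]}}

```text
clock: 6.6
eef_pos: [528.1, -114.8, 68.0]
tcp_rot: [-1.571, -0.0, -2.894]
contact_force: [-0.5, 3.1, 4.6]
opening: -0.002
```

```bash
python3 st.py
```

```text
7.1 [ 528.16 -114.81   67.97] [-1.4   2.23  4.64]
```

{"op": "send_rows", "data": {"series": [[0.0006, 0, -0.004, 0, 0, 0], [0.0004, 0, -0.004, 0, 0, 0], [0.0003, 0, -0.004, 0, 0, 0], [0.0001, 0, -0.004, 0, 0, 0], [0, 0, -0.004, 0, 0, 0], [-0.0002, 0, -0.004, 0, 0, 0], [-0.0003, 0, -0.004, 0, 0, 0]]}}

```text
clock: 7.8
eef_pos: [521.0, -88.1, 68.2]
tcp_rot: [-1.57, 0.001, -2.893]
contact_force: [0.5, -5.6, 3.4]
opening: 0.002
```

{"op": "send_rows", "data": {"series": [[-0.0005, 0, -0.004, 0, 0, 0], [-0.0006, 0, -0.004, 0, 0, 0], [-0.0007, 0, -0.0039, 0, 0, 0], [0, 0, 0, 0, 0, 0]]}}

```text
clock: 8.2
eef_pos: [519.6, -75.3, 68.1]
tcp_rot: [-1.571, 0.0, -2.894]
contact_force: [1.2, 1.1, 3.3]
opening: 0.001
```

```bash
python3 st.py
```

```text
8.7 [519.43 -75.67  68.01] [0.58 2.43 3.61]
```

Same behaviour at stopper 2; on to 3.

{"op": "send_rows", "data": {"series": [[-0.0009, 0, -0.0039, 0, 0, 0], [-0.001, 0, -0.0039, 0, 0, 0], [-0.0012, 0, -0.0038, 0, 0, 0], [-0.0013, 0, -0.0038, 0, 0, 0], [-0.0014, 0, -0.0037, 0, 0, 0], [-0.0016, 0, -0.0037, 0, 0, 0], [-0.0017, 0, -0.0036, 0, 0, 0]]}}

```text
clock: 9.4
eef_pos: [522.0, -48.3, 68.1]
tcp_rot: [-1.57, 0.0, -2.893]
contact_force: [-0.5, -6.8, 3.4]
opening: 0.0
```

{"op": "send_rows", "data": {"series": [[-0.0018, 0, -0.0036, 0, 0, 0], [-0.002, 0, -0.0035, 0, 0, 0], [-0.0021, 0, -0.0034, 0, 0, 0], [0, 0, 0, 0, 0, 0]]}}

```text
clock: 9.8
eef_pos: [525.2, -35.9, 68.1]
tcp_rot: [-1.571, 0.0, -2.894]
contact_force: [0.6, 1.9, 2.8]
opening: 0.002
```

```bash
python3 st.py
```

```text
10.3 [525.03 -36.27  68.03] [0.8  2.05 2.82]
```

{"op": "send_rows", "data": {"series": [[-0.0022, 0, -0.0033, 0, 0, 0], [-0.0023, 0, -0.0033, 0, 0, 0], [-0.0025, 0, -0.0032, 0, 0, 0], [-0.0026, 0, -0.0031, 0, 0, 0], [-0.0027, 0, -0.003, 0, 0, 0], [-0.0028, 0, -0.0029, 0, 0, 0], [-0.0029, 0, -0.0028, 0, 0, 0]]}}

```text
clock: 11.0
eef_pos: [536.2, -11.2, 67.8]
tcp_rot: [-1.571, -0.002, -2.893]
contact_force: [-4.5, -5.2, 2.5]
opening: -0.001
```

{"op": "send_rows", "data": {"series": [[-0.003, 0, -0.0027, 0, 0, 0], [-0.0031, 0, -0.0026, 0, 0, 0], [-0.0032, 0, -0.0024, 0, 0, 0], [0, 0, 0, 0, 0, 0]]}}

```text
clock: 11.4
eef_pos: [544.9, -0.8, 68.1]
tcp_rot: [-1.571, 0.001, -2.894]
contact_force: [-0.1, 1.5, 1.6]
opening: -0.003
```

```bash
python3 st.py
```

```text
11.9 [544.42  -1.29  68.07] [0.97 0.61 1.43]
```

{"op": "send_rows", "data": {"series": [[0, 0.0002, 0, 0, 0, 0], [0, 0, 0, 0, 0, 0], [0, 0, 0, 0, 0, 0]]}}

```text
clock: 12.2
eef_pos: [544.3, -1.4, 68.0]
tcp_rot: [-1.571, 0.0, -2.894]
contact_force: [0.6, 0.1, 5.4]
opening: 0.001
```

{"op": "send_rows", "data": {"series": [[-0.0033, 0, -0.0023, 0, 0, 0], [-0.0033, 0, -0.0022, 0, 0, 0], [-0.0034, 0, -0.0021, 0, 0, 0], [-0.0035, 0, -0.002, 0, 0, 0], [-0.0036, 0, -0.0018, 0, 0, 0], [-0.0036, 0, -0.0017, 0, 0, 0], [-0.0037, 0, -0.0016, 0, 0, 0]]}}

```text
clock: 12.9
eef_pos: [563.1, 17.8, 67.3]
tcp_rot: [-1.571, -0.003, -2.893]
contact_force: [-5.6, -3.5, 3.0]
opening: -0.001
```

{"op": "send_rows", "data": {"series": [[-0.0037, 0, -0.0014, 0, 0, 0], [-0.0038, 0, -0.0013, 0, 0, 0], [-0.0038, 0, -0.0012, 0, 0, 0], [0, 0, 0, 0, 0, 0]]}}

```text
clock: 13.3
eef_pos: [574.4, 24.6, 67.9]
tcp_rot: [-1.571, -0.001, -2.894]
contact_force: [-2.8, -0.4, 6.4]
opening: -0.002
```

```bash
python3 st.py
```

```text
13.8 [574.41  24.63  67.94] [-2.06 -0.35  5.5 ]
```

{"op": "send_rows", "data": {"series": [[-0.0039, 0, -0.001, 0, 0, 0], [-0.0039, 0, -0.0009, 0, 0, 0], [-0.0039, 0, -0.0007, 0, 0, 0], [-0.004, 0, -0.0006, 0, 0, 0], [-0.004, 0, -0.0004, 0, 0, 0], [-0.004, 0, -0.0003, 0, 0, 0], [-0.004, 0, -0.0002, 0, 0, 0], [0, -0.01, 0, 0, 0, 0]]}}

```text
clock: 14.6
eef_pos: [600.0, 35.4, 77.0]
tcp_rot: [-1.571, -0.002, -2.894]
contact_force: [0.3, 0.4, 0.0]
opening: 0.001
```

{"op": "send_rows", "data": {"series": [[0, -0.03, 0, 0, 0, 0], [0, -0.04, 0, 0, 0, 0], [0, -0.04, 0, 0, 0, 0], [0, -0.04, 0, 0, 0, 0], [-0.02, 0, -0.04, 0, 0, 0], [-0.02, 0, -0.04, 0, 0, 0], [-0.02, 0, -0.04, 0, 0, 0], [-0.02, 0, -0.04, 0, 0, 0]]}}

```text
clock: 15.4
eef_pos: [638.8, 211.5, 228.9]
tcp_rot: [-1.571, 0.001, -2.894]
contact_force: [0.6, 0.1, 0.2]
opening: -0.004
```

{"op": "send_rows", "data": {"series": [[0, 0, -0.04, 0, 0, 0], [0, 0, -0.04, 0, 0, 0], [0, 0, -0.04, 0, 0, 0], [0, 0, 0, 0, 0, 0], [0, 0, 0, 0, 0, 0]]}}

```text
clock: 15.9
eef_pos: [608.8, 326.9, 228.2]
tcp_rot: [-1.57, 0.0, -2.892]
contact_force: [0.3, -0.4, 1.0]
opening: -0.002
```

Run:
```python
from rig import r, imaging
from h import *
s=r.sense();print(s["clock"],s["eef_pos"],s["contact_force"])
for n,box in(("top",(240,165,360,255)),("side",(220,185,282,270))):
    d=imaging.grab_frame(n); d0=dict(np.load(n+"0.npz"))
    cv2.imwrite(f"pics/{n}3.png",cv2.resize(d["frame"][120:300,180:400,::-1],None,fx=3.5,fy=3.3))
    b,l=blobs(d,box);b0,l0=blobs(d0,box)
    for a,c,q in b:
        m=l==l[int(round(c[1])),int(round(c[0]))]
        p=depthpts(d,m)
        j=min(b0,key=lambda t:np.hypot(*(t[1]-c)))
        m0=l0==l0[int(round(j[1][1])),int(round(j[1][0]))]
        p0=depthpts(d0,m0)
        cc=m.copy();yy,xx=np.mgrid[:384,:512]; e=m&(np.hypot(xx-c[0],yy-c[1])<4)
        e0=(np.hypot(xx-j[1][0],yy-j[1][1])<4)
        print(n,c.round(1),j[1].round(1),"area",a,j[0],"z med",depthpts(d,e)[:,2].mean().round(1),depthpts(d0,e0)[:,2].mean().round(1))
```

```text
15.9 [608.75456201 326.90642124 228.23509391] [ 0.28377998 -0.40863566  0.95638087]
top [264.4 196. ] [264.7 195.6] area 156 155 z med 68.2 72.1
top [277.4 212.1] [277.6 211.8] area 158 157 z med 68.4 71.4
top [335.5 221.5] [335.8 221.4] area 166 170 z med 68.5 71.7
top [295.3 222.3] [295.4 222.3] area 160 161 z med 68.5 71.6
top [315.4 225.7] [315.9 225.6] area 162 167 z med 68.2 71.5
side [265.8 198.9] [266.1 198.5] area 136 142 z med 64.9 68.4
side [253.1 210.2] [253.5 209.7] area 140 144 z med 64.7 67.8
side [246.6 224.5] [246.8 223.8] area 155 172 z med 65.1 68.3
side [247.1 240.6] [247.2 239.7] area 170 183 z med 65.6 68.5
side [255.4 256.4] [255.5 255.4] area 182 202 z med 65.7 68.7
```

View pics/top3.png

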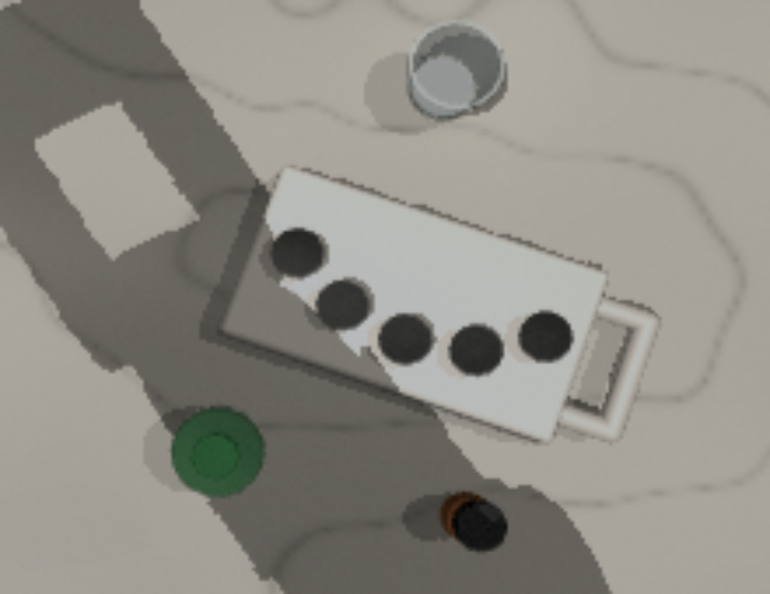

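View pics/side3.png

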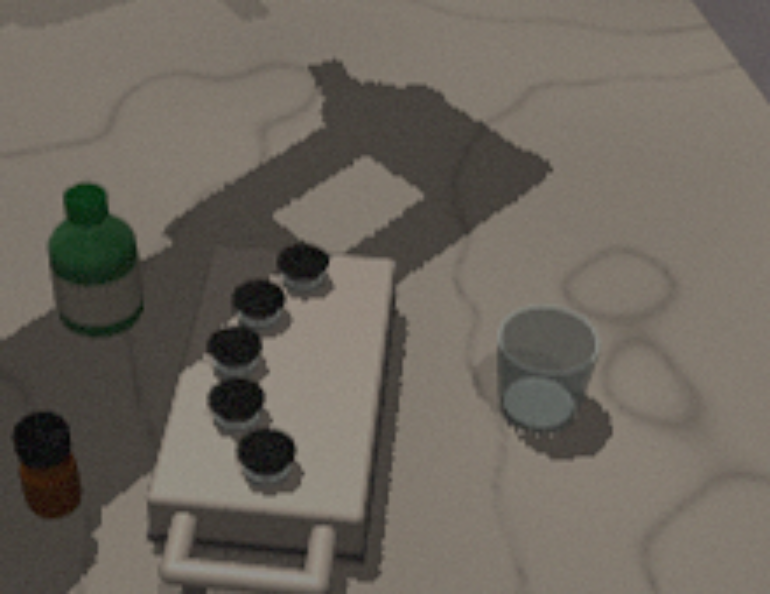

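The pictures show all five stoppers down: crop pixels (545,336), (476,349), (405,338), (343,304) and (298,252) in the top view. The tray corners, bottle, spare vial and beaker are at the same pixels as before, and the arm is clear.

```bash
python3 -c "
from rig import r
print(r.sign_off())"
```

```text
the job is handed in; nothing more can be done
None
```

I ran the shut fingertips once along the curved row, from the handle end to the plain end. All five stoppers went down in order, and I handed the job in with the arm well clear, at about 16 s.

- **Sweep:** the tips ran level at 68.2 mm, easing to 67.8 mm by the end. I paused on each stopper and added a 0.2 mm press on stoppers 1 and 4. The vertical force read 1.4–6.4 N at the stoppers. The highest reading was about 7.5 N in total, sampled only at the end of each call.
- **Stopper heights:** by top-view depth, the centres of the stopper tops went from 71.4–72.1 mm to 68.2–68.5 mm, where home is 68 mm. The side view shows the same drop of about 3–3.5 mm. Its absolute heights read about 3 mm low, before and after, because those pixels include the stopper's flank.
- **Tray and glassware:** the tray, bottle, spare vial and beaker show no visible shift in the pictures.
- **Uncertainty:** camera depth cannot confirm the last few tenths of a millimetre. The tip readings of about 67.9–68.1 mm at every stopper suggest each is home to within about 0.1–0.2 mm. Stopper 3 is the least certain: its final force was 2.8 N and I gave it no extra press.

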